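# Clamp a bent steel leg in the bench fixture

## Robot

A 6-joint arm with a two-finger parallel gripper is mounted at the origin on the work surface. World frame = base frame: x ahead of the robot, y to its left, z up, the work surface at z = 0. Lengths are in m, angles in rad, forces in N, time in s.
With the tool pointing down it reaches from about 0.35 to 0.95 m from the base axis. Payload 17.4 kg.
Tool frame: the origin (TCP) lies at the very end of the fingers, on their centre line; the grasp point (between the pads) lies 19 mm behind it; y points along the fingers, x is the direction in which the jaws open and shut, and the axes are right-handed (so a half turn about y gives the same grasp; the last joint's range is limited). The gripper opens to 93 mm and grips with 3 to 60 N. Pads are 15 mm wide; open, the fingers measure 128 mm over their backs; the gripper's body (75 mm by 188 mm) begins 65 mm behind the grasp point.
Start: joints at [1.289, 0.116, 1.442, -0, 1.584, -0.038], TCP at [0.163, 0.655, 0.219] pointing down, gripper open.
Joint ranges: [-2.83, 2.83], [-0.83, 2.19], [0.07, 2.5], [-1.14, 4.28], [0.01, 3], [-2.97, 2.97]. Speed limits (rad/s): [1.89, 1.89, 2.22, 3.14, 3.14, 3.14].

## Interface

Orientations are given as a unit quaternion [x, y, z, w].
In Python, from bench import arm gives the robot as it stands.
- The arm moves only by the tool apply_moves, never from a script. Its argument "motion" is a list of rows, each an object with "dp": the shift along the world's x, y, z in mm, a list of three; "rot": the turn, a rotation vector about the world's x, y, z in units of 8 degrees (1.0 is 8 degrees), a list of three. In form: [{"dp": [x, y, z], "rot": [wx, wy, wz]}, ...]. A call has 1 to 8 rows; each row is the pose to reach, as a shift and turn from the pose commanded when the call began; what a row does not reach only later rows make up. A row lasts 1/8 s, in which the tool goes at most 62.5 mm and 10.7 degrees, less where a joint would pass 70% of its speed; a pose out of reach is approached as far as the arm can. A call with a gripper value outside its range is refused whole. "hand" is the opening, from 0 (shut) to 1 (fully open), set as the call begins (left out, the last holds). The fingers move at their own pace and stop on an object; "newtons" is the grip in N (left out, the last holds). Time passes only in rows, so rows that repeat a pose let the fingers close. It gives the time, the measured TCP pose, the force and the opening at its end, in the units of the state.
- arm.state(): the state, without advancing time (a new reading comes with each control period).
- arm.grab_frame(name): name is "scene" or "side" or "wrist"; returns a dict with "img" (400x640x3 uint8, blue, green, red), "intrinsics" (3x3 intrinsics, pixels), "dist" ([k1, k2, p1, p2, k3] as OpenCV has them; the pictures are not rectified), "R" (3x3) and "t" (3): a world point X has camera coordinates R X + t; the wrist camera has in their place "T_tool_cam" (4x4, takes a point from camera to tool coordinates, whose origin is the TCP and whose axes are the tool frame's). Camera axes: x right, y down, z forward; pixel columns grow to the right and rows downward; lengths in m; the calibration is good to about 2 mm. A picture is of the moment at which its call begins: read the wrist's pose just before it. There is no depth.
- arm.sign_off(): hands the job in, once; it reports no verdict.
The state is a dict: "time_s": time; "qpos": joint angles; "dq": joint speeds; "tau": joint torques, N m; "tool_pos": TCP position; "eef_rot": TCP orientation; "contact_force": force on the tool from outside, world axes, zero at the start; "wrist_torque": the same for the moment, N m; "grip_width": finger opening in m.
Only numpy, scipy, OpenCV 4.12 (cv2) and the standard library are available. Lean on these libraries where they do the work, as an engineer would, in place of code of your own. Each camera call takes 0.05 s, during which the arm holds its last target.

## Task

Clamp the bent steel leg that lies in the bench fixture: with the outside of a finger push the blue clamp strap round over the leg until it rests against its stop pin, and only then press the red cam lever fully down. Pick nothing up; leave the leg lying in its channel and do not disturb the loose parts around, and finish with the hand clear.

Things in the scene. Friction and masses are not known exactly. Their poses are not given: they have to be found in the camera images.
- fixture: Plywood clamping fixture fixed to the bench, 240 x 175 mm, 18 mm thick. Origin: on the bench surface, directly below the vertical pivot axis of the strap; z up. In its own frame the plywood spans x -90..150 mm and y -55..120 mm. The leg's channel runs along its x at y = 85 mm between two aluminium rails (tops at 28 mm height, 39 mm wide over both). A steel stop pin (12 mm thick, top at 52 mm) stands at x = -18.5, y = 45 mm; the strap's far side meets it when the strap is home
- strap (a joint): Angle of the clamp strap about the vertical pivot axis, rad: 0 = parked, pointing along the fixture's +x (parallel to the leg); grows anticlockwise seen from above; 1.571 = home, pointing along the fixture's +y, across the leg and against the stop. The strap is a blue bar reaching 110 mm from the pivot axis, 24 mm wide, underside 42 mm and top 58 mm above the bench. Friction keeps it where it is left; about 4 N at the screw moves it
- strap_screw (a point): Centre of the top of the black round screw head near the strap's free end, 88 mm from the pivot axis, 80 mm above the bench; the head is 22 mm in diameter and stands 22 mm above the strap. Its x axis points along the strap away from the pivot, z up
- lever (a joint): Angle of the cam lever, rad: the lever stands 1.2 rad above level at 0, and lies level, fully down on its end stop, at 1.2; so its elevation is 1.2 minus this value. It turns about a level axis that crosses the strap's pivot axis 76 mm above the bench, square to the strap, and it reaches out on the side OPPOSITE to the strap's free end (strap home: it points to the fixture's -y), turning with the strap. Friction keeps it where it is left; about 4 N near its end moves it
- lever_tip (a point): Outer end of the cam lever, on its centre line, 90 mm from the lever's axis. The lever is a flat bar: red grip over the outer 55 mm, 22 mm wide, 12 mm thick; bare steel nearer its axis
- leg_mid (a point): Centre of the straight part of the loose bent steel leg in the channel: flat bar 260 mm long, 18 mm wide, 10 mm thick (top 28 mm above the bench), with a 75 mm end bent sideways in the level plane beyond +x
- cone_a_mid (a point): Centre, half-way up, of one of two loose turned aluminium cones standing on the bench, 52 mm wide at the foot, 42 mm high
- cone_b_mid (a point): Centre, half-way up, of the other cone, same size
- bush_mid (a point): Centre, half-way up, of a loose brass spool standing upright on the bench, 44 mm in diameter, 50 mm high
- jar_mid (a point): Centre, half-way up, of a loose amber glass jar with a black cap, 52 mm in diameter, 60 mm high

How it is judged:
By the outcome, as a careful person would: the job done as asked, in the order asked, and still so for the second after the job is handed in, with the robot touching nothing.
It also fails if it takes over 54 s, if anything falls off the work surface, if the arm or the gripper's body presses on something with over 40 N, if the wrist force passes 120 N, or if a joint passes its speed limit or range.

## Working session

There is one attempt and no reset: what is moved stays moved. The work goes in short steps, Python scripts to look and compute and a tool call to move; the robot and the scene stay as the last step left them, time stands still between calls to the robot, and variables do not carry over. Pictures are saved under pics/ and viewed, and the job is handed in when it is done.

Besides the shell and the picture viewer there is one more tool, called after "Request:" as a command line: name --argument value ..., lists and objects as JSON in quotes. apply_moves: Moves the arm, as the interface text tells. Its arguments: {"type":"object","properties":{"motion":{"type":"array","items":{"type":"object","properties":{"dp":{"type":"array","items":{"type":"number"}},"rot":{"type":"array","items":{"type":"number"}}}}},"hand":{"type":"number"},"newtons":{"type":"number"}},"required":["motion"]}

```bash
ls; mkdir -p pics; python3 - <<'E'
from bench import arm
import cv2,pickle
s=arm.state();print(s)
d={}
for n in("scene","side","wrist"):
    f=arm.grab_frame(n);d[n]=f;cv2.imwrite(f"pics/{n}0.png",f["img"])
d['state']=s
pickle.dump(d,open("f0.pkl","wb"))
for n in("scene","side"):print(n,d[n]["intrinsics"],d[n]["dist"],d[n]["R"],d[n]["t"])
print(d["wrist"]["T_tool_cam"])
E
```

```text
pics
{'time_s': 0.0, 'qpos': array([ 1.28918020e+00,  1.16501590e-01,  1.44226832e+00, -2.37069057e-05,
        1.58400778e+00, -3.77678724e-02]), 'dq': array([ 7.80220323e-04, -6.21810708e-05,  9.47758587e-04,  2.20229211e-03,
       -1.70622861e-04,  8.85888680e-04]), 'tau': array([ 1.06172061e-03, -7.21272898e+01, -6.22598863e+01,  7.80091295e-02,
        2.39458104e-02, -8.84153064e-05]), 'tool_pos': array([0.16290799, 0.65483241, 0.21789276]), 'eef_rot': array([ 0.55735151,  0.43514224, -0.43581162, -0.55684716]), 'contact_force': array([ 0.28730851,  0.04838467, -0.34181263]), 'wrist_torque': array([ 0.01993201,  0.01685274, -0.01213528]), 'grip_width': 0.09293943750092795}
scene [[495.71925841   0.         317.1070298 ]
 [  0.         495.71925841 203.22965852]
 [  0.           0.           1.        ]] [-0.11859494  0.          0.          0.          0.        ] [[ 0.79765218  0.60298448  0.01267758]
 [ 0.4272327  -0.55007416 -0.7175588 ]
 [-0.42570321  0.57777862 -0.69638254]] [-0.45861425 -0.12847071  1.42558876]
side [[514.94271979   0.         316.9135425 ]
 [  0.         514.94271979 192.30041353]
 [  0.           0.           1.        ]] [-0.13082012  0.          0.          0.          0.        ] [[ 0.91476657 -0.40345161 -0.02071053]
 [-0.2363437  -0.49288876 -0.83737825]
 [ 0.32763362  0.77090043 -0.5462314 ]] [-0.4903908   0.26327205  0.92287058]
[[ 9.99999807e-01 -3.03193812e-04 -5.42419694e-04 -1.75107677e-06]
 [ 4.25068847e-04 -3.02967001e-01  9.53000953e-01 -1.65055617e-01]
 [-4.53279260e-04 -9.53000999e-01 -3.02966814e-01  8.53708174e-02]
 [ 0.00000000e+00  0.00000000e+00  0.00000000e+00  1.00000000e+00]]
```

View pics/scene0.png

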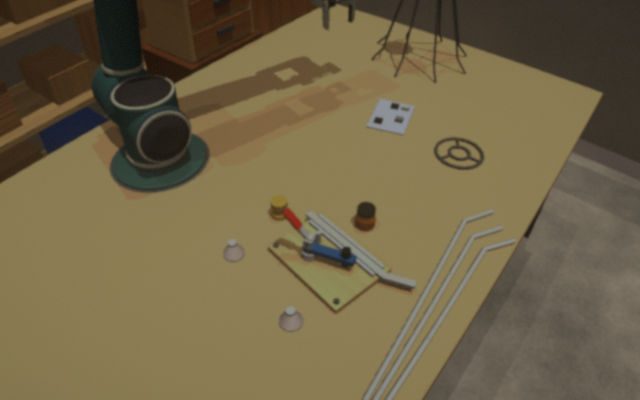

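View pics/side0.png

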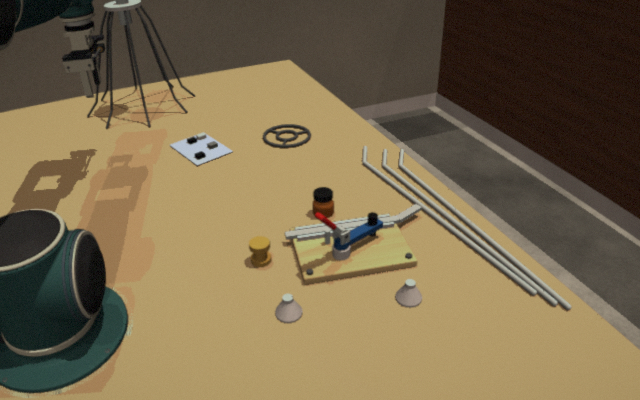

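View pics/wrist0.png

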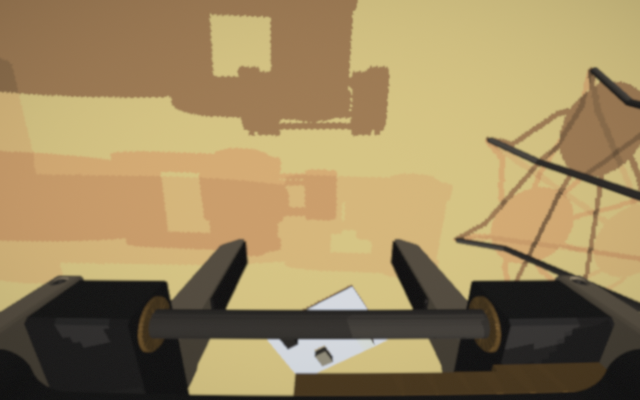

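The fixture is at about (325,250) in the scene view and (350,240) in the side view. The jar, the spool and the two cones stand around it. I'll enlarge both crops.

```bash
python3 - <<'E'
import cv2,pickle
d=pickle.load(open("f0.pkl","rb"))
a=d["scene"]["img"][180:340,210:430];cv2.imwrite("pics/sc_c.png",cv2.resize(a,None,fx=3.6,fy=3.6,interpolation=cv2.INTER_CUBIC))
a=d["side"]["img"][170:330,230:450];cv2.imwrite("pics/si_c.png",cv2.resize(a,None,fx=3.6,fy=3.6,interpolation=cv2.INTER_CUBIC))
E
```

```text
(no output)
```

View pics/sc_c.png

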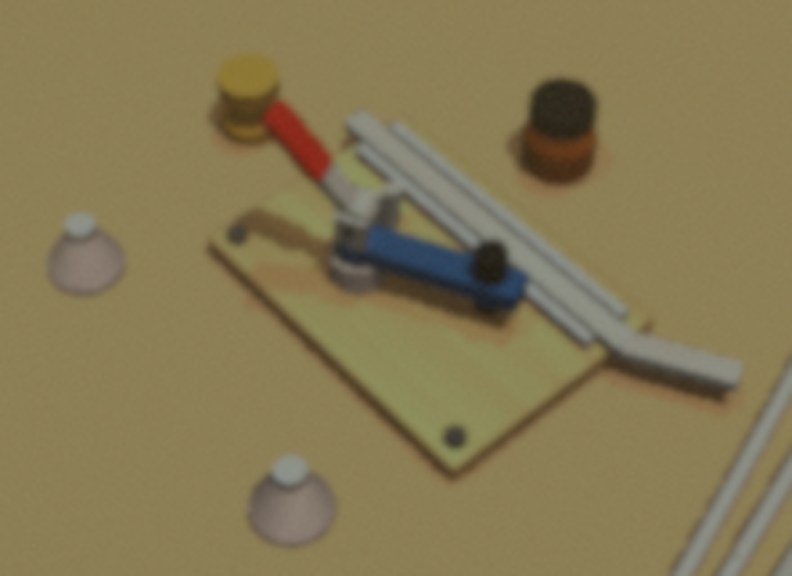

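View pics/si_c.png

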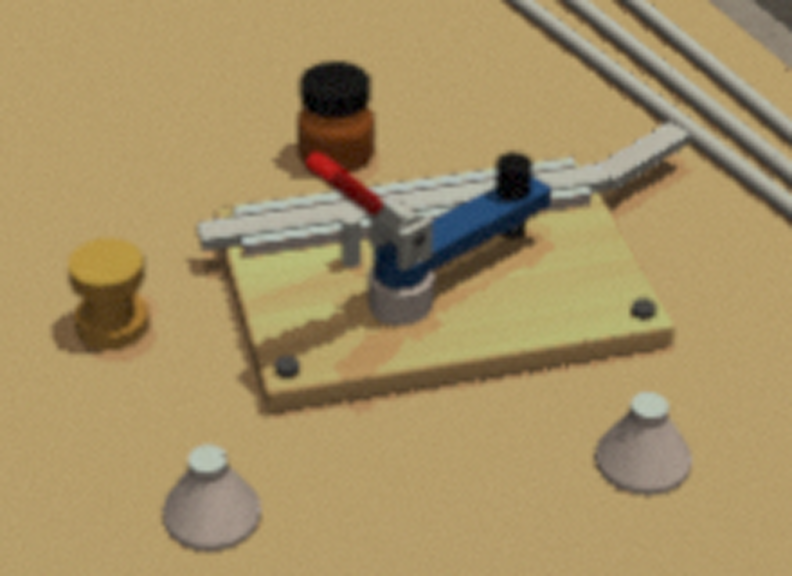

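```bash
cat > h.py <<'E'
import numpy as np,cv2
def proj(f,P):
    r,_=cv2.Rodrigues(f["R"]);return cv2.projectPoints(np.array(P,float).reshape(-1,1,3),r,f["t"],f["intrinsics"],f["dist"])[0].reshape(-1,2)
def rayz(f,uv,z):
    n=cv2.undistortPoints(np.array([[uv]],float),f["intrinsics"],f["dist"])[0,0]
    d=f["R"].T@np.array([n[0],n[1],1]);c=-f["R"].T@f["t"];return c+d*(z-c[2])/d[2]
def fx(p,P):
    x,y,w=p[:3];c,s=np.cos(w),np.sin(w);P=np.atleast_2d(P);return np.c_[x+c*P[:,0]-s*P[:,1],y+s*P[:,0]+c*P[:,1],P[:,2]]
def pts(p):
    th,l=p[3],1.2-p[4]
    u=np.array([np.cos(th),np.sin(th)])
    r=90e-3*np.cos(l)
    return fx(p,[[-.09,-.055,.018],[.15,-.055,.018],[.15,.12,.018],[*(.088*u),.08],[*(-r*u),.076+.09*np.sin(l)]])
E
cat > fit.py <<'E'
import pickle
from h import *
from scipy.optimize import least_squares
d=pickle.load(open("f0.pkl","rb"))
sc=np.array([[211,242],[453,472],[649,320],[490,248],[276,107]])/3.6+[210,180]
si=np.array([[265,397],[671,328],[np.nan]*2,[513,161],[317,160]])/3.6+[230,170]
def r(p):
    P=pts(p);e=np.r_[(proj(d["scene"],P)-sc).ravel(),(proj(d["side"],P)-si).ravel()];return e[~np.isnan(e)]
p0=rayz(d["side"],np.array([400,300])/3.6+[230,170],.02)
q=least_squares(r,[p0[0],p0[1],-.3,.35,0],loss="soft_l1")
print(p0,q.x,r(q.x).round(1));np.save("p.npy",q.x)
print(pts(q.x).round(4))
c=np.array
for n,off,lst in(("scene",[210,180],dict(coneA=(80,222,.042),coneB=(290,468,.042),spool=(248,75,.05),jar=(563,100,.06))),("side",[230,170],dict(coneA=(208,460,.042),coneB=(649,406,.042),spool=(107,262,.05),jar=(335,82,.06)))):
    for k,v in lst.items():
        w=rayz(d[n],c(v[:2])/3.6+off,v[2]);print(n,k,w.round(4))
        x,y,a=q.x[:3];ca,sa=np.cos(a),np.sin(a);print("   fixture frame mm",(1000*c([ca*(w[0]-x)+sa*(w[1]-y),-sa*(w[0]-x)+ca*(w[1]-y)])).round())
E
python3 fit.py
```

```text
[ 0.57638364 -0.03498809  0.02      ] [ 0.57572751 -0.03393402 -0.2035976   0.45463296  0.30026251] [-2.4 -1.5 -0.8 -0.2  1.1 -0.6 -0.5  1.6 -1.7  0.7 -0.3 -2.1  1.2 -1.8
 -0.  -0.6  0.4 -0.6]
[[ 0.4765 -0.0696  0.018 ]
 [ 0.7115 -0.1181  0.018 ]
 [ 0.7469  0.0533  0.018 ]
 [ 0.661  -0.0121  0.08  ]
 [ 0.5215 -0.0478  0.1465]]
scene coneA [ 0.4208 -0.1237  0.042 ]
   fixture frame mm [-134. -119.]
scene coneB [ 0.6462 -0.1858  0.042 ]
   fixture frame mm [ 100. -134.]
scene spool [0.4237 0.0411 0.05  ]
   fixture frame mm [-164.   43.]
scene jar [0.6146 0.1454 0.06  ]
   fixture frame mm [  2. 183.]
side coneA [ 0.421  -0.1308  0.042 ]
   fixture frame mm [-132. -126.]
side coneB [ 0.6446 -0.1924  0.042 ]
   fixture frame mm [ 100. -141.]
side spool [0.4233 0.0346 0.05  ]
   fixture frame mm [-163.   36.]
side jar [0.613 0.136 0.06 ]
   fixture frame mm [  2. 174.]
```

```bash
python3 - <<'E'
import numpy as np
from scipy.spatial.transform import Rotation as R
M=R.from_quat([0.55735151,0.43514224,-0.43581162,-0.55684716]).as_matrix();print(M.round(3));z=M[:,2];x=M[:,0]
print(np.degrees([np.arctan2(z[1],z[0]),np.arctan2(x[1],x[0])]))
import pickle
f=pickle.load(open("f0.pkl","rb"))["wrist"];print(f["intrinsics"],f["dist"])
E
```

```text
[[ 0.241 -0.    -0.97 ]
 [ 0.97  -0.001  0.241]
 [-0.001 -1.     0.   ]]
[166.02850596  76.02850739]
[[285.85159858   0.         318.85928859]
 [  0.         285.85159858 204.22778439]
 [  0.           0.           1.        ]] [-0.02371169  0.          0.          0.          0.        ]
```

Request:
apply_moves --motion '[{"dp": [25, -43, 20], "rot": [0, 0, -1.2]}, {"dp": [50, -86, 40], "rot": [0, 0, -2.4]}, {"dp": [75, -129, 60], "rot": [0, 0, -3.6]}, {"dp": [100, -172, 82], "rot": [0, 0, -4.8]}, {"dp": [125, -215, 82], "rot": [0, 0, -6.0]}, {"dp": [150, -258, 82], "rot": [0, 0, -7.2]}, {"dp": [175, -301, 82], "rot": [0, 0, -8.4]}, {"dp": [200, -344, 82], "rot": [0, 0, -9.6]}]' --hand 0

```text
time_s: 1.15
tool_pos: [0.3634, 0.3095, 0.3006]
eef_rot: [-0.707, 0.007, -0.007, 0.707]
contact_force: [0.2, -0.7, -0.1]
grip_width: 0.0176
```

Request:
apply_moves --motion '[{"dp": [25, -43, 0], "rot": [0, 0, -1.2]}, {"dp": [50, -86, 0], "rot": [0, 0, -2.4]}, {"dp": [75, -129, 0], "rot": [0, 0, -3.6]}, {"dp": [100, -172, 0], "rot": [0, 0, -4.8]}, {"dp": [125, -215, 0], "rot": [0, 0, -6.0]}, {"dp": [150, -258, 0], "rot": [0, 0, -7.2]}, {"dp": [175, -301, 0], "rot": [0, 0, -8.4]}, {"dp": [197, -341, 0], "rot": [0, 0, -9.4]}]'

```text
time_s: 2.15
tool_pos: [0.5605, -0.0317, 0.3004]
eef_rot: [0.556, -0.437, 0.437, -0.556]
contact_force: [0.2, 1.2, 0.5]
grip_width: 0.0004
```

Request:
apply_moves --motion '[{"dp": [0, 0, 0], "rot": [0, 0, 0]}, {"dp": [0, 0, 0], "rot": [0, 0, 0]}]'

```text
time_s: 2.4
tool_pos: [0.5597, -0.0297, 0.3004]
eef_rot: [0.558, -0.435, 0.435, -0.557]
contact_force: [0.6, 0.8, -0.2]
grip_width: 0.0006
```

```bash
cat > look.py <<'E'
import sys,pickle,cv2
from bench import arm
import numpy as np
from scipy.spatial.transform import Rotation as R
tag=sys.argv[1];d={}
for n in sys.argv[2:]:
    s=arm.state();f=arm.grab_frame(n)
    if n=="wrist":
        M=np.eye(4);M[:3,:3]=R.from_quat(s["eef_rot"]).as_matrix();M[:3,3]=s["tool_pos"]
        C=np.linalg.inv(M@f["T_tool_cam"]);f["R"]=C[:3,:3];f["t"]=C[:3,3]
    d[n]=f;cv2.imwrite(f"pics/{n}_{tag}.png",f["img"])
z=R.from_quat(s["eef_rot"]).as_matrix()[:,2]
print(s["time_s"],s["tool_pos"].round(4),np.degrees(np.arctan2(z[1],z[0])),s["contact_force"].round(1),s["grip_width"],s["qpos"].round(2))
pickle.dump(d,open(f"{tag}.pkl","wb"))
E
python3 look.py v1 wrist
```

```text
2.4 [ 0.5597 -0.0297  0.3004] 14.083288628292767 [ 0.6  0.8 -0.2] 0.0006166225216300977 [-0.1  -0.14  1.57  0.    1.72  1.23]
```

View pics/wrist_v1.png

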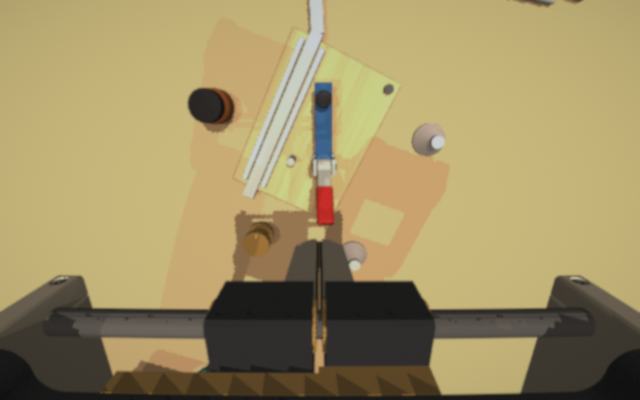

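The wrist view shows the whole fixture: the blue strap runs from (325,170) to (323,85), the screw is at (323,98), and the red lever tip is at (326,222). I'll enlarge it for a precise fit.

```bash
python3 - <<'E'
import cv2,pickle
d=pickle.load(open("v1.pkl","rb"))
a=d["wrist"]["img"][15:240,220:420];cv2.imwrite("pics/w1c.png",cv2.resize(a,None,fx=2.6,fy=2.6,interpolation=cv2.INTER_CUBIC))
E
```

```text
(no output)
```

View pics/w1c.png

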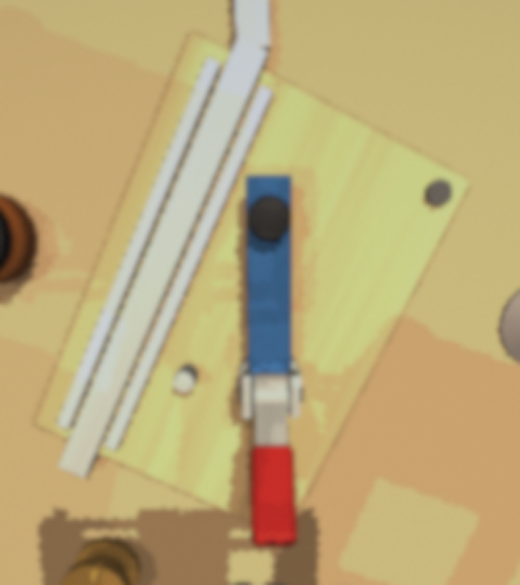

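```bash
cat > fitw.py <<'E'
import pickle
from h import *
from scipy.optimize import least_squares
d=pickle.load(open("v1.pkl","rb"))["wrist"]
uv=np.array([[190,30],[470,182],[35,424],[183,382],[268,216],[269,177],[275,543]])/2.6+[220,15]
def P(p):
    th,l=p[3],1.2-p[4];u=np.array([np.cos(th),np.sin(th)]);r=.09*np.cos(l)
    return fx(p,[[.15,.12,.018],[.15,-.055,.018],[-.09,.12,.018],[-.0185,.045,.052],[*(.088*u),.08],[*(.11*u),.058],[*(-r*u),.076+.09*np.sin(l)]])
r=lambda p:(proj(d,P(p))-uv).ravel()
q=least_squares(r,np.load("p.npy"));print(q.x,r(q.x).round(1));np.save("pw.npy",q.x);print(P(q.x).round(4))
f0=pickle.load(open("f0.pkl","rb"))
for n,o in(("scene",[210,180]),("side",[230,170])):print(n,((proj(f0[n],P(q.x))-o)*3.6).round(0).tolist())
E
python3 fitw.py
```

```text
[ 0.57498291 -0.03339355 -0.20116737  0.46294139  0.29091039] [-0.3 -0.9  1.7 -0.6 -1.8  0.9  0.1  0.5  0.5  1.2 -0.4 -0.6  0.1  0. ]
[[ 0.7459  0.0542  0.018 ]
 [ 0.711  -0.1173  0.018 ]
 [ 0.5108  0.1022  0.018 ]
 [ 0.5658  0.0144  0.052 ]
 [ 0.66   -0.0106  0.08  ]
 [ 0.6812 -0.0049  0.058 ]
 [ 0.5216 -0.0477  0.147 ]]
scene [[652.0, 316.0], [450.0, 470.0], [401.0, 113.0], [389.0, 189.0], [488.0, 251.0], [520.0, 285.0], [270.0, 109.0]]
side [[575.0, 150.0], [674.0, 321.0], [209.0, 203.0], [347.0, 214.0], [510.0, 158.0], [535.0, 174.0], [318.0, 157.0]]
```

Request:
apply_moves --motion '[{"dp": [35, -10, -40], "rot": [0, 0, 0.1]}, {"dp": [70, -21, -80], "rot": [0, 0, 0.1]}, {"dp": [105, -31, -120], "rot": [0, 0, 0.1]}, {"dp": [105, -31, -165], "rot": [0, 0, 0.1]}, {"dp": [105, -31, -205], "rot": [0, 0, 0.1]}, {"dp": [105, -31, -235], "rot": [0, 0, 0.1]}, {"dp": [105, -31, -254], "rot": [0, 0, 0.1]}, {"dp": [105, -31, -254], "rot": [0, 0, 0.1]}]'

```text
time_s: 3.45
tool_pos: [0.6644, -0.0602, 0.0459]
eef_rot: [0.561, -0.431, 0.431, -0.56]
contact_force: [0.0, -0.3, -0.5]
grip_width: 0.0005
```

```bash
python3 look.py v2 wrist side; cat > arc.py <<'E'
import numpy as np,sys
from bench import arm
p=np.load("pw.npy");s=arm.state()["tool_pos"]*1000
r,d=float(sys.argv[1]),float(sys.argv[2])
for a in map(float,sys.argv[3:]):
    t=np.radians(a);u=np.array([np.cos(t),np.sin(t)]);n=np.array([-u[1],u[0]])
    X=p[:2]*1000+r*u-d*n;print(a,(X-s[:2]).round(1))
E
python3 arc.py 80 29.5 15 23 31 39 47 55 63 71 78.5 82
```

```text
3.5 [ 0.6651 -0.0605  0.0473] 14.880561403764434 [-0.   0.6  0. ] 0.0001400325914765361 [-0.13  0.19  1.64  0.    1.31  1.18]
15.0 [-5.6 19.5]
23.0 [-5.3 31.4]
31.0 [-6.7 43.2]
39.0 [-9.8 54.7]
47.0 [-14.4  65.7]
55.0 [-20.5  75.9]
63.0 [-27.9  85.2]
71.0 [-36.6  93.3]
78.5 [-45.6  99.8]
82.0 [-50.2 102.4]
```

View pics/side_v2.png

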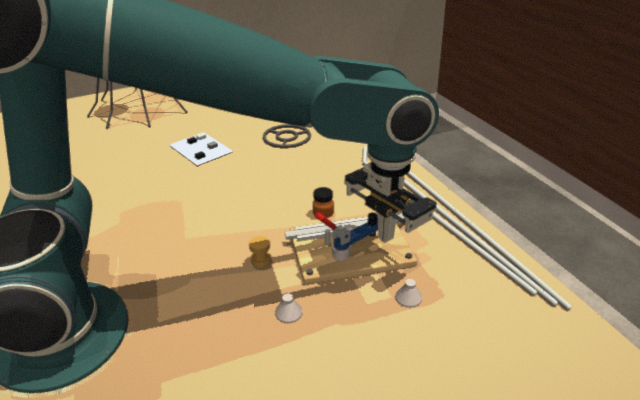

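View pics/wrist_v2.png

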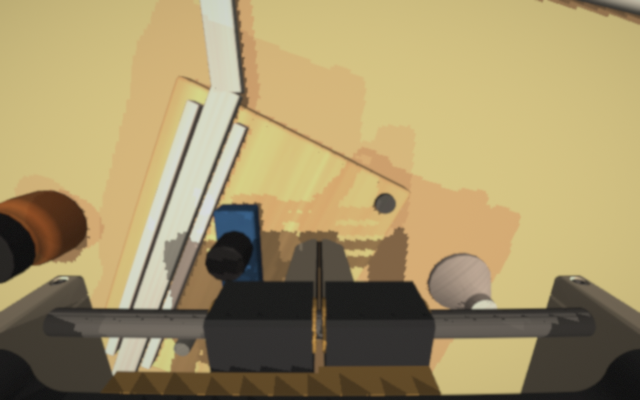

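The closed finger is at strap height, clear on its clockwise side, with the screw visible at (229,255). I'll push along the arc.

Request:
apply_moves --motion '[{"dp": [-3, 10, 0], "rot": [0, 0, 0]}, {"dp": [-5.6, 18, 0], "rot": [0, 0, 0]}, {"dp": [-5.3, 25.5, 0], "rot": [0, 0, 0.5]}, {"dp": [-5.3, 31.4, 0], "rot": [0, 0, 1.0]}, {"dp": [-5.8, 37.3, 0], "rot": [0, 0, 1.5]}, {"dp": [-6.7, 43.2, 0], "rot": [0, 0, 2.0]}, {"dp": [-8.1, 49, 0], "rot": [0, 0, 2.5]}, {"dp": [-9.8, 54.7, 0], "rot": [0, 0, 3.0]}]'

```text
time_s: 4.55
tool_pos: [0.6552, -0.0061, 0.0473]
eef_rot: [0.638, -0.304, 0.305, -0.638]
contact_force: [0.1, -4.7, 0.1]
grip_width: 0.0003
```

```bash
python3 look.py v3 wrist; python3 arc.py 80 29.5 39 47 55 63 71 75  78.5 82
```

```text
4.55 [ 0.6552 -0.0061  0.0473] 38.96950249824552 [ 0.1 -4.7  0.1] 0.00031419037328650045 [-0.05  0.17  1.67 -0.    1.3   0.84]
39.0 [ 0.7 -0.5]
47.0 [-3.9 10.5]
55.0 [-10.   20.7]
63.0 [-17.5  30. ]
71.0 [-26.1  38.1]
75.0 [-30.9  41.7]
78.5 [-35.2  44.6]
82.0 [-39.7  47.2]
```

View pics/wrist_v3.png

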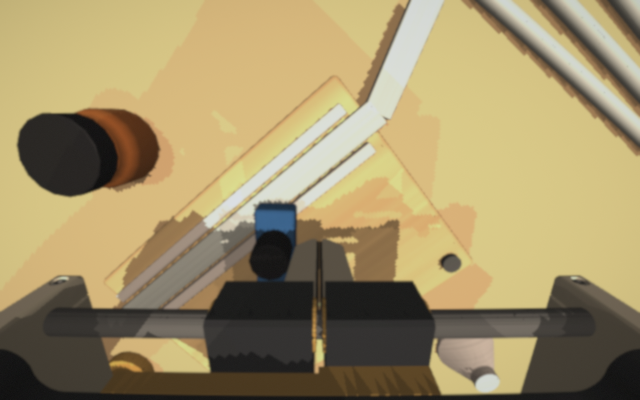

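The strap is turning along with the finger, at about 4.7 N. I'll keep going.

Request:
apply_moves --motion '[{"dp": [-1.5, 5.3, 0], "rot": [0, 0, 0.5]}, {"dp": [-3.9, 10.5, 0], "rot": [0, 0, 1.0]}, {"dp": [-6.8, 15.7, 0], "rot": [0, 0, 1.5]}, {"dp": [-10, 20.7, 0], "rot": [0, 0, 2.0]}, {"dp": [-13.6, 25.5, 0], "rot": [0, 0, 2.5]}, {"dp": [-17.5, 30, 0], "rot": [0, 0, 3.0]}, {"dp": [-21.7, 34.2, 0], "rot": [0, 0, 3.5]}, {"dp": [-26, 38.1, 0], "rot": [0, 0, 4.0]}]'

```text
time_s: 5.6
tool_pos: [0.6294, 0.032, 0.0473]
eef_rot: [0.697, -0.117, 0.118, -0.697]
contact_force: [2.2, -3.0, 0.7]
grip_width: 0.0006
```

Request:
apply_moves --motion '[{"dp": [-2.5, 2, 0], "rot": [0, 0, 0.25]}, {"dp": [-5, 4, 0], "rot": [0, 0, 0.5]}, {"dp": [-7, 5, 0], "rot": [0, 0, 0.7]}, {"dp": [-9, 6.2, 0], "rot": [0, 0, 0.9]}, {"dp": [-9, 6.2, 0], "rot": [0, 0, 0.9]}]'

```text
time_s: 6.22
tool_pos: [0.6201, 0.0382, 0.0467]
eef_rot: [-0.703, 0.074, -0.074, 0.703]
contact_force: [2.8, -0.2, 1.5]
grip_width: 0.0008
```

```bash
python3 look.py v4 wrist side scene; python3 arc.py 80 29.5 78.5 82
python3 -c "
import cv2
a=cv2.imread('pics/side_v4.png')[150:300,260:450];cv2.imwrite('pics/s4c.png',cv2.resize(a,None,fx=4,fy=4,interpolation=cv2.INTER_CUBIC))"
```

```text
6.325 [0.62   0.0381 0.0465] 78.01016487118929 [ 1.3 -0.5  0.8] 0.0005236294643432846 [0.02 0.1  1.75 0.   1.3  0.23]
78.5 [-0.2  1. ]
82.0 [-4.7  3.6]
```

View pics/wrist_v4.png

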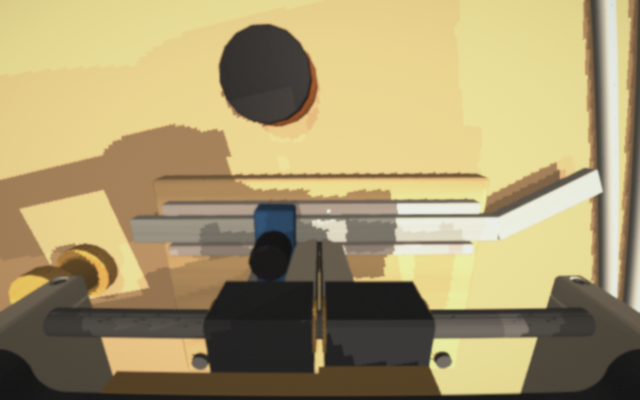

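View pics/s4c.png

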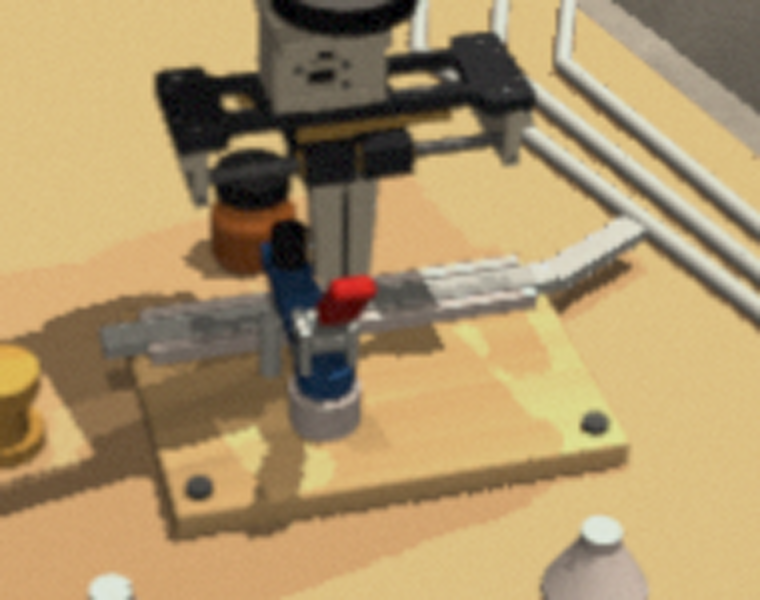

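The strap lies across the leg and close to the pin, but the force hasn't risen yet. I'll nudge it in small steps until it meets the stop.

Request:
apply_moves --motion '[{"dp": [-1, 0.2, 0], "rot": [0, 0, 0]}, {"dp": [-2, 0.4, 0], "rot": [0, 0, 0]}, {"dp": [-2, 0.4, 0], "rot": [0, 0, 0]}]'

```text
time_s: 6.75
tool_pos: [0.6181, 0.0386, 0.0466]
eef_rot: [-0.703, 0.074, -0.074, 0.703]
contact_force: [3.7, 1.4, 0.9]
grip_width: 0.0008
```

Request:
apply_moves --motion '[{"dp": [-1, 0.2, 0], "rot": [0, 0, 0]}, {"dp": [-1, 0.2, 0], "rot": [0, 0, 0]}]'

```text
time_s: 7.0
tool_pos: [0.6179, 0.0386, 0.0467]
eef_rot: [-0.703, 0.073, -0.074, 0.703]
contact_force: [11.4, 0.7, -3.4]
grip_width: 0.0003
```

Request:
apply_moves --motion '[{"dp": [-1, 0.2, 0], "rot": [0, 0, 0]}, {"dp": [-1, 0.2, 0], "rot": [0, 0, 0]}]'

```text
time_s: 7.25
tool_pos: [0.6177, 0.0386, 0.0468]
eef_rot: [-0.703, 0.072, -0.075, 0.703]
contact_force: [19.8, -0.3, -7.3]
grip_width: 0.0002
```

The TCP has stalled at x=0.618 while the force climbed from 4 to 20 N, so the strap is at the stop. I'll back off, rise and look.

Request:
apply_moves --motion '[{"dp": [4, -1, 0], "rot": [0, 0, 0]}, {"dp": [15, -3, 0], "rot": [0, 0, 0]}, {"dp": [30, -6, 0], "rot": [0, 0, 0]}, {"dp": [30, -6, 40], "rot": [0, 0, 0]}, {"dp": [10, -40, 95], "rot": [0, 0, 0]}, {"dp": [-20, -80, 150], "rot": [0, 0, 0]}, {"dp": [-35, -120, 190], "rot": [0, 0, 0]}, {"dp": [-35, -120, 190], "rot": [0, 0, 0]}]'

```text
time_s: 8.25
tool_pos: [0.5816, -0.0834, 0.2404]
eef_rot: [0.703, -0.073, 0.076, -0.703]
contact_force: [0.8, 0.8, -0.4]
grip_width: 0.0003
```

```bash
python3 look.py v5 wrist 
python3 -c "
import cv2
a=cv2.imread('pics/wrist_v5.png')[60:290,180:460];cv2.imwrite('pics/w5c.png',cv2.resize(a,None,fx=2.6,fy=2.6,interpolation=cv2.INTER_CUBIC))"
```

```text
8.25 [ 0.5816 -0.0834  0.2404] 77.90896384369546 [ 0.8  0.8 -0.4] 0.000282444802991798 [-0.19 -0.08  1.61 -0.    1.61  0.03]
```

View pics/w5c.png

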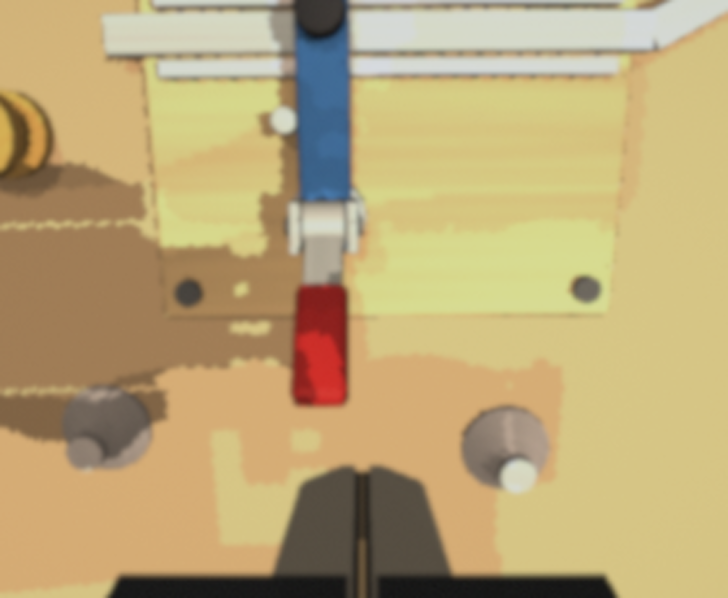

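The strap's edge lies against the pin at crop (284,120). The lever points straight back at (320,345) and is still raised. Next I'll compute the path that presses it down.

```bash
python3 - <<'E'
import numpy as np
from bench import arm
p=np.load("pw.npy");s=arm.state()["tool_pos"]*1000
a=p[2]+1.571;o=-np.array([np.cos(a),np.sin(a)])
def T(e,sl,g):
    r=sl*np.cos(e)-(6+g)*np.sin(e)-7.5;z=76+sl*np.sin(e)+(6+g)*np.cos(e);return r,z
for e,g in((.91,18),(.91,4),(.8,0),(.7,0),(.6,0),(.5,0),(.4,0),(.3,0),(.2,0),(.1,0),(0,0),(0,-4)):
    r,z=T(e,75,g);X=np.r_[p[:2]*1000+o*r,z];print(e,round(r,1),round(z,1),(X-s).round(1))
E
```

```text
0.91 19.6 149.9 [-10.5  30.6 -89.6]
0.91 30.6 141.4 [-12.7  19.8 -98.2]
0.8 40.4 134.0 [ -14.7   10.2 -105.6]
0.7 46.0 128.9 [ -15.8    4.7 -110.6]
0.6 51.0 123.3 [ -16.8   -0.2 -116.3]
0.5 55.4 117.2 [ -17.6   -4.5 -122.3]
0.4 59.2 110.7 [ -18.4   -8.3 -128.8]
0.3 62.4 103.9 [ -19.   -11.3 -135.7]
0.2 64.8 96.8 [ -19.5  -13.7 -142.8]
0.1 66.5 89.5 [ -19.9  -15.4 -150.1]
0 67.5 82.0 [ -20.1  -16.3 -157.6]
0 67.5 78.0 [ -20.1  -16.3 -161.6]
```

Request:
apply_moves --motion '[{"dp": [-10.5, 30.6, 0], "rot": [0, 0, 0]}, {"dp": [-10.5, 30.6, -35], "rot": [0, 0, 0]}, {"dp": [-10.5, 30.6, -65], "rot": [0, 0, 0]}, {"dp": [-10.5, 30.6, -90], "rot": [0, 0, 0]}, {"dp": [-12.7, 19.8, -98], "rot": [0, 0, 0]}, {"dp": [-13.7, 15, -102], "rot": [0, 0, 0]}, {"dp": [-14.7, 10.2, -105.6], "rot": [0, 0, 0]}, {"dp": [-15.3, 7.5, -108], "rot": [0, 0, 0]}]'

```text
time_s: 9.3
tool_pos: [0.5662, -0.0739, 0.1292]
eef_rot: [-0.703, 0.073, -0.074, 0.703]
contact_force: [1.1, 5.5, 0.8]
grip_width: 0.0002
```

```bash
python3 look.py v6 side scene
python3 -c "
import cv2
a=cv2.imread('pics/side_v6.png')[150:300,260:450];b=cv2.imread('pics/scene_v6.png')[170:320,230:420];import numpy as np
cv2.imwrite('pics/s6c.png',cv2.resize(np.hstack([a,b]),None,fx=2.1,fy=2.1,interpolation=cv2.INTER_CUBIC))"
```

```text
9.35 [ 0.566  -0.0741  0.1289] 78.01743210675328 [1.1 3.7 1.7] 0.0003678784125392932 [-0.17 -0.07  1.78  0.    1.43  0.03]
```

View pics/s6c.png

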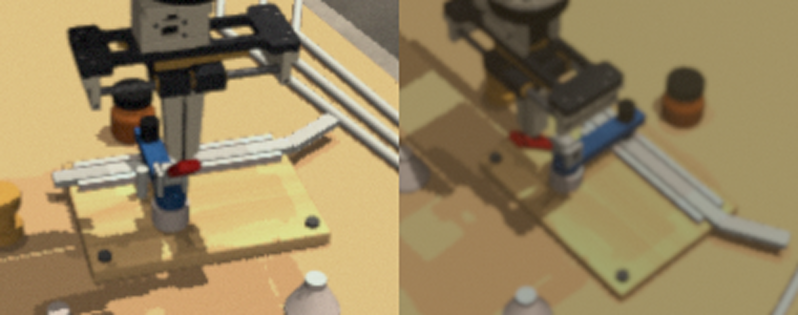

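The finger is touching the lever's upper face at about 5 N, and the lever has started to move. I'll follow its arc down.

Request:
apply_moves --motion '[{"dp": [-0.8, -4, -4.2], "rot": [0, 0, 0]}, {"dp": [-1.5, -7.7, -8.3], "rot": [0, 0, 0]}, {"dp": [-2.3, -12, -14.3], "rot": [0, 0, 0]}, {"dp": [-3.1, -15.8, -20.8], "rot": [0, 0, 0]}, {"dp": [-3.7, -18.8, -27.7], "rot": [0, 0, 0]}, {"dp": [-4.2, -21.2, -34.8], "rot": [0, 0, 0]}, {"dp": [-4.4, -22.1, -38.5], "rot": [0, 0, 0]}, {"dp": [-4.6, -22.9, -42], "rot": [0, 0, 0]}]'

```text
time_s: 10.4
tool_pos: [0.5612, -0.0966, 0.0865]
eef_rot: [0.703, -0.074, 0.074, -0.703]
contact_force: [0.5, 3.2, 3.6]
grip_width: 0.0002
```

Request:
apply_moves --motion '[{"dp": [0, -0.5, -2], "rot": [0, 0, 0]}, {"dp": [0, -0.8, -4], "rot": [0, 0, 0]}, {"dp": [0, -0.8, -5], "rot": [0, 0, 0]}, {"dp": [0, -0.8, -5], "rot": [0, 0, 0]}]'

```text
time_s: 10.9
tool_pos: [0.5612, -0.0974, 0.082]
eef_rot: [0.703, -0.074, 0.074, -0.703]
contact_force: [-1.9, 1.9, 6.7]
grip_width: 0.0006
```

Request:
apply_moves --motion '[{"dp": [0, 0, -1], "rot": [0, 0, 0]}, {"dp": [0, 0, -2], "rot": [0, 0, 0]}, {"dp": [0, 0, -2], "rot": [0, 0, 0]}]'

```text
time_s: 11.28
tool_pos: [0.5615, -0.0975, 0.0815]
eef_rot: [0.703, -0.073, 0.074, -0.703]
contact_force: [-9.3, 4.0, 21.8]
grip_width: 0.0006
```

Request:
apply_moves --motion '[{"dp": [0, 0, -1], "rot": [0, 0, 0]}, {"dp": [0, 0, -1], "rot": [0, 0, 0]}]'

```text
time_s: 11.52
tool_pos: [0.5616, -0.0976, 0.0813]
eef_rot: [0.703, -0.073, 0.074, -0.703]
contact_force: [-13.2, 4.7, 29.5]
grip_width: 0.0004
```

It stalled at z≈81.5 mm (82 expected) and the force rose to 30 N, so the lever is on its end stop. I'll lift straight up and clear.

Request:
apply_moves --motion '[{"dp": [0, 0, 4], "rot": [0, 0, 0]}, {"dp": [0, 0, 15], "rot": [0, 0, 0]}, {"dp": [0, 0, 45], "rot": [0, 0, 0]}, {"dp": [0, 0, 85], "rot": [0, 0, 0]}, {"dp": [-3, -15, 125], "rot": [0, 0, 0]}, {"dp": [-5, -25, 165], "rot": [0, 0, 0]}, {"dp": [-10, -50, 200], "rot": [0, 0, 0]}, {"dp": [-10, -50, 200], "rot": [0, 0, 0]}]'

```text
time_s: 12.52
tool_pos: [0.5516, -0.1488, 0.2817]
eef_rot: [0.704, -0.073, 0.076, -0.703]
contact_force: [-0.4, 0.5, 0.3]
grip_width: 0.0007
```

Request:
apply_moves --motion '[{"dp": [0, 0, 0], "rot": [0, 0, 0]}]'

```text
time_s: 12.65
tool_pos: [0.5511, -0.1473, 0.2778]
eef_rot: [-0.703, 0.074, -0.074, 0.703]
contact_force: [0.1, -0.5, -0.3]
grip_width: 0.0004
```

```bash
python3 look.py v7 side scene wrist
python3 -c "
import cv2
a=cv2.imread('pics/side_v7.png')[150:320,230:450];b=cv2.imread('pics/scene_v7.png')[170:340,210:430];import numpy as np
cv2.imwrite('pics/s7c.png',cv2.resize(np.hstack([a,b]),None,fx=1.8,fy=1.8,interpolation=cv2.INTER_CUBIC))
a=cv2.imread('pics/wrist_v7.png')[50:260,180:460];cv2.imwrite('pics/w7c.png',cv2.resize(a,None,fx=2.8,fy=2.8,interpolation=cv2.INTER_CUBIC))"
```

```text
12.75 [ 0.551  -0.1469  0.2773] 78.05112375744774 [-0.2 -0.8  0.3] 0.00012787619277527677 [-0.31 -0.12  1.58 -0.    1.68 -0.1 ]
```

View pics/s7c.png

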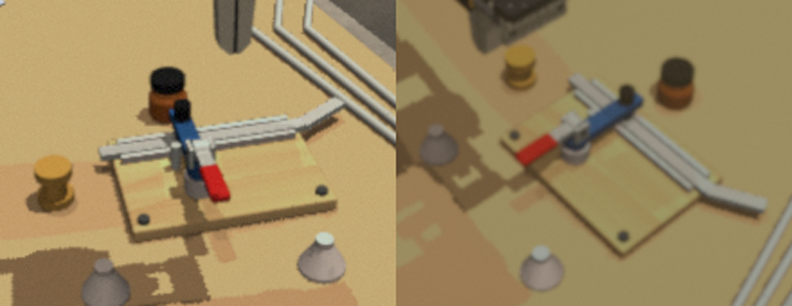

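View pics/w7c.png

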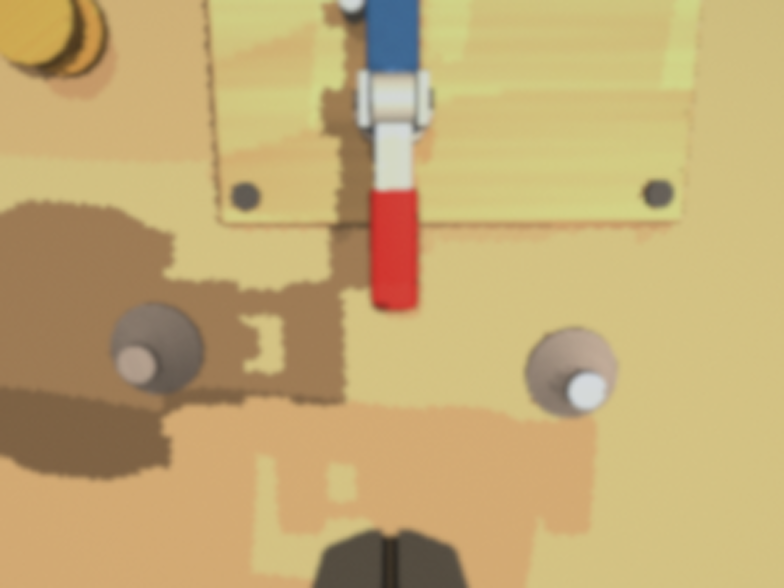

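The lever looks level, the strap is across the leg, and every loose part is where it was. I'll check the angles numerically before handing in.

```bash
python3 - <<'E'
import pickle
from h import *
d=pickle.load(open("v7.pkl","rb"));p=np.load("pw.npy")
for th,l in((1.571,1.2),(1.571,1.1),(1.53,1.2)):
    P=pts([*p[:3],th,l])[3:]
    print(th,l,"wrist tip",((proj(d["wrist"],P)-[180,50])*2.8)[1].round(1),"side scr/tip",((proj(d["side"],P)-[230,150])*1.8).round(1).tolist(),"scene",((proj(d["scene"],P)-[210,170])*1.8+[396,0]).round(1).tolist())
E
```

```text
1.571 1.2 wrist tip [391.9 312.2] side scr/tip [[180.3, 101.3], [219.9, 198.0]] scene [[625.2, 89.5], [516.4, 161.6]]
1.571 1.1 wrist tip [392.  314.4] side scr/tip [[180.3, 101.3], [220.0, 191.2]] scene [[625.2, 89.5], [516.3, 156.6]]
1.53 1.2 wrist tip [383.9 312.1] side scr/tip [[183.2, 100.9], [216.5, 198.5]] scene [[627.1, 91.1], [514.5, 159.8]]
```

```bash
python3 -c "
from bench import arm
print(arm.sign_off())"
```

```text
the job is handed in; nothing more can be done
None
```

The leg is clamped, and I handed the job in at about 12.8 s of the 54 s allowed. With the gripper closed, I pushed the blue strap round with the outside of a finger until it met the stop pin. Then I pressed the red lever down onto its end stop and lifted the hand clear.

- **Strap:** at the pin the finger stopped moving while the force rose from 4 to 20 N. The pictures show the strap's edge against the pin.
- **Lever:** the finger stopped at 81–82 mm height (82 mm expected for a level lever) while the force rose to 30 N.
- **Final positions:** in the last pictures the screw and lever tip lie within about 2 camera pixels of where strap 1.571 and lever 1.2 should put them. That is a few millimetres, so the pictures alone don't prove the last few hundredths of a radian.
- **Surroundings:** by eye, the leg is still in its channel and the cones, spool and jar stand where they were. The hand is about 0.28 m up with no contact force.

One disagreement: the scene and side cameras differed by 7–9 mm in y for the loose parts. I took the fixture's position from the wrist camera instead, and the contact heights and stall points agreed with it to about 2 mm.

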